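# Weigh the teal tub on the sprung hook of the hanging scale

## Robot

A 6-joint arm with a two-finger parallel gripper is mounted at the origin on the work surface. World frame = base frame: x ahead of the robot, y to its left, z up, the work surface at z = 0. Lengths are in mm, angles in rad, forces in N, time in s.
With the tool pointing down it reaches from about 375 to 925 mm from the base axis. Payload 5.7 kg.
Tool frame: the origin (TCP) lies on the centre line of the jaws, within the pads' length; the fingertips stand 25 mm ahead of it and the grasp point (between the pads) lies 6 mm ahead of it; x points along the fingers, z is the direction in which the jaws open and shut, and the axes are right-handed (so a half turn about x gives the same grasp; the last joint's range is limited). The gripper opens to 88 mm and grips with 3 to 60 N. Pads are 20 mm wide; open, the fingers measure 115 mm over their backs; the gripper's body (75 mm by 178 mm) begins 61 mm behind the grasp point.
Start: joints at [0.999, 0.359, 1.51, -0, 1.272, -0.115], TCP at [264.634, 538.451, 211.123] pointing down, gripper open.
Joint ranges: [-2.97, 2.97], [-1.01, 2.36], [0.21, 2.38], [-0.96, 4.11], [0.2, 2.71], [-2.98, 2.98]. Speed limits (rad/s): [2.39, 2.39, 3.14, 3.14, 3.14, 3.14].

## Interface

Orientations are given as a rotation vector (axis times angle).
In Python, from bench import bot, eyes, hand_in gives the robot as it stands.
- The arm moves only by the tool apply_moves, never from a script. Its argument "motion" is a list of rows, each a list of 7 numbers: the shift along the tool's x, y, z in mm, then the turn, a rotation vector about the tool's x, y, z in degrees, then the closure, from 0 (fully open) to 1 (shut). A call has 1 to 5 rows; each row is the pose to reach, as a shift and turn from the pose commanded when the call began, along the tool's axes at that moment; what a row does not reach only later rows make up. A row lasts 1/8 s, in which the tool goes at most 62.5 mm and 10.7 degrees, less where a joint would pass 70% of its speed; a pose out of reach is approached as far as the arm can. A call with a gripper value outside its range is refused whole. The fingers move at their own pace and stop on an object; the grip force is fixed at half the most. Time passes only in rows, so rows that repeat a pose let the fingers close. It gives the time, the measured TCP pose, the force and the opening at its end, in the units of the state.
- bot.observe(): the state, without advancing time (a new reading comes with each control period).
- eyes.grab_frame(name): name is "side" or "top" or "wrist"; returns the picture (420x560x3 uint8, red, green, blue); there is no depth.
- eyes.camera_params(name): a dict with "intrinsics" (3x3 intrinsics, pixels), "D" ([k1, k2, p1, p2, k3] as OpenCV has them; the pictures are not rectified), "eye" and "orientation" of the camera in the world. Camera axes: x right, y up, looking along -z (the intrinsics and any distortion apply to the point x, -y, -z); pixel columns grow to the right and rows downward; lengths in mm; the calibration is good to about 2 mm. A picture is of the moment at which its call begins: read the wrist's pose just before it. camera_params takes no time and is no camera call; for the wrist camera it gives the pose at the moment of the call.
- hand_in(): hands the job in, once; it reports no verdict.
The state is a dict: "t": time; "joint_positions": joint angles; "qd": joint speeds; "effort": joint torques, N m; "tcp_pos": TCP position; "ee_rot": TCP orientation; "force": force on the tool from outside, world axes, zero at the start; "wrist_torque": the same for the moment, N m; "finger_gap": opening from 0.0 (shut) to 1.0 (fully open).
Only numpy, scipy, OpenCV 4.12 (cv2) and the standard library are available. Lean on these libraries where they do the work, as an engineer would, in place of code of your own. Each camera call takes 0.05 s, during which the arm holds its last target.

## Task

Weigh the disinfectant-tablet tub with the teal lid and handle: hang it by its handle bar in the bend of the hanging scale's sprung hook. Let it down gently rather than dropping it onto the hook, then let go and leave it hanging there on its own until hook and tub have settled.

Things in the scene. Friction and masses are not known exactly. Their poses are not given: they have to be found in the camera images.
- tub_teal: White round tub, 84 mm across, 0.3 to 0.52 kg; teal lid, band and stiff handle; orange and grey look-alikes near. Origin: centre of its underside, z up. Lid top 80 mm up. Handle: upright frame of 10 mm bar in the y-z plane, uprights at y = +-37 mm, level bar along y. On the bar's middle stands a 22 x 22 mm square grip, 160 to 205 mm up, sides along x and y: pinch it from above, either way.
- teal_bar (a point): Middle of the underside of the teal tub's handle bar, 150 mm above the tub's underside; axes as the tub's. The bar's top is 160 mm above the tub's underside. The window between this bar, the uprights and the lid is 64 mm wide (y) and 70 mm high, open along x; front and back are alike.
- hook_seat (a point): Top of the yellow hook's 10 mm rod, bottom of its bend; 245 mm above the table unloaded, sinks with the hook. x: level, from the hook's open tip to the white column; y: across; z up. The tip is at x -29 mm, 22 mm higher. Behind it the rod (top 18 mm higher) runs to a slide block at x +85 mm. Column and block end 27 mm above the unloaded seat. Bring the bar, along y, over the tip along +x, then down.
- hook (a joint): How far the yellow sprung hook of the hanging scale has dipped, m: 0 unloaded, grows downwards, stop at 0.075. Spring 120 N/m, so it dips 25 to 43 mm under the tub. Lightly damped: let go suddenly, it bobs 2 to 3 times a second for 2 to 3 s. A red pointer on the column's side moves with it. The scale's flat foot, 12 mm high, lies under the hook.
Things that resemble listed ones, but are neither listed nor needed, are in the scene too. Leave any brown or purple look-alike of the tub_teal alone.

How it is judged (in metres and radians):
On the way:
1. the teal tub's handle bar lies in the bend of the hook and the hook has dipped under its weight (distance between teal_bar and hook_seat below 0.02 m and value of joint hook above 0.015 m), for 0.2 s.
At the end, for the whole second after the job is handed in: The teal tub hangs by its handle bar in the bend of the hook (middle of the bar's underside within 20 mm of the seat), upright within 15 degrees, the hook dipped by more than 15 mm and no longer bobbing (under 15 mm/s), the tub hardly swinging (under 100 mm/s) (all of step 1 and velocity of joint hook between -0.015 and 0.015 m/s and angle between tub_teal's own z axis and vertical below 0.26 rad and linear speed of tub_teal below 0.1 m/s); the robot touches nothing.
It fails at once if the tub is dropped onto the hook (hook driven down faster than 0.58 m/s) (velocity of joint hook above 0.58 m/s).
It also fails if it takes over 56 s, if anything falls off the work surface, if the arm or the gripper's body presses on something with over 40 N, if the wrist force passes 120 N, or if a joint passes its speed limit or range.

## Working session

There is one attempt and no reset: what is moved stays moved. The work goes in short steps, Python scripts to look and compute and a tool call to move; the robot and the scene stay as the last step left them, time stands still between calls to the robot, and variables do not carry over. Pictures are saved under pics/ and viewed, and the job is handed in when it is done.

Besides the shell and the picture viewer there is one more tool, called after "Call:" by a JSON object that holds its "op" and its "data". apply_moves: Moves the arm, as the interface text tells. Its arguments: {"type":"object","properties":{"motion":{"type":"array"}},"required":["motion"]}

```bash
mkdir -p pics; ls; python3 - <<'E'
from bench import bot, eyes
import cv2
s=bot.observe(); print({k:s[k] for k in ('t','tcp_pos','ee_rot','force','finger_gap')})
for n in ('side','top','wrist'):
    p=eyes.camera_params(n); print(n,p)
    cv2.imwrite(f'pics/{n}0.png',eyes.grab_frame(n)[:,:,::-1])
E
```

```text
pics
{'t': 0.0, 'tcp_pos': array([264.264223  , 537.88537064, 210.33024807]), 'ee_rot': array([-0.8673586 ,  1.39299031,  0.8660839 ]), 'force': array([ 0.38897804, -0.05971437,  0.38176246]), 'finger_gap': 0.9978260942819045}
side {'intrinsics': array([[401.22366595,   0.        , 281.9435742 ],
       [  0.        , 401.22366595, 204.03670021],
       [  0.        ,   0.        ,   1.        ]]), 'D': array([-0.02265798,  0.        ,  0.        ,  0.        ,  0.        ]), 'eye': array([ 237.3244257 , -802.73587351,  895.09459564]), 'orientation': array([ 0.84770062, -0.14824173, -0.33261781])}
top {'intrinsics': array([[452.83398323,   0.        , 288.4696866 ],
       [  0.        , 452.83398323, 206.49532559],
       [  0.        ,   0.        ,   1.        ]]), 'D': array([0.03979484, 0.        , 0.        , 0.        , 0.        ]), 'eye': array([ 267.48555537,   -3.43005743, 1278.69766831]), 'orientation': array([ 0.16758955, -0.18176297, -1.59515437])}
wrist {'intrinsics': array([[366.91048071,   0.        , 280.6100286 ],
       [  0.        , 366.91048071, 208.03292916],
       [  0.        ,   0.        ,   1.        ]]), 'D': array([0.01951309, 0.        , 0.        , 0.        , 0.        ]), 'eye': array([190.947012  , 573.9445654 , 384.37001302]), 'orientation': array([-0.26898178, -0.16503406,  1.10580902])}
```

View pics/side0.png

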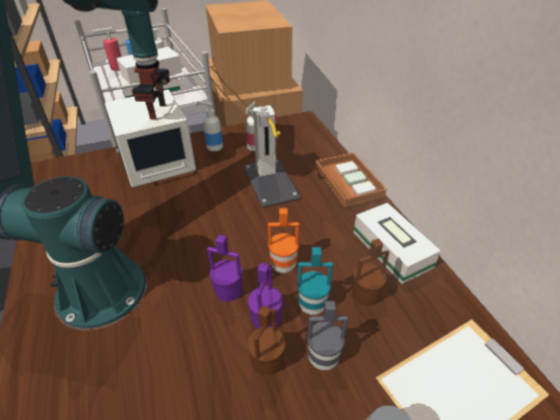

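View pics/top0.png

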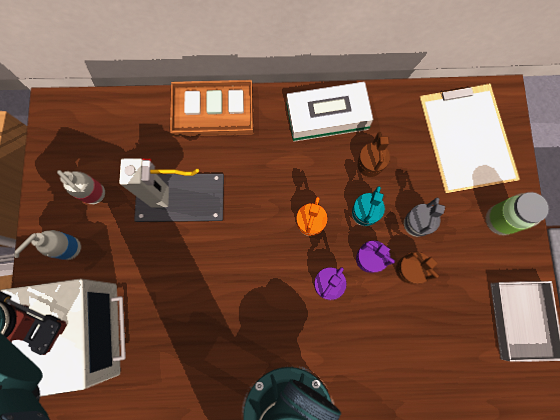

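View pics/wrist0.png

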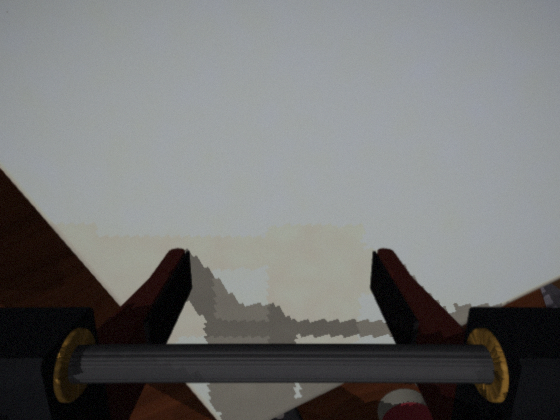

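Candidates (top view): teal (369,208), orange (312,219), grey (423,218), purple (375,257) and (331,283), brown (375,155) and (418,267). The description calls for the teal one at (369,208), which is (315,285) in the side view. Next I'll check close crops.

```bash
cat > h.py <<'E'
import numpy as np, cv2
from scipy.spatial.transform import Rotation as R
from bench import bot, eyes
def ray(n,uv,p=None):
    p=p or eyes.camera_params(n)
    u=cv2.undistortPoints(np.array(uv,float).reshape(-1,1,2),p['intrinsics'],p['D']).reshape(-1,2)
    d=np.c_[u[:,0],-u[:,1],-np.ones(len(u))]
    return p['eye'],R.from_rotvec(p['orientation']).apply(d)
def onz(n,uv,z,p=None):
    e,d=ray(n,uv,p); return e+d*((z-e[2])/d[:,2])[:,None]
def tri(a,uva,b,uvb,pa=None,pb=None):
    e1,d1=ray(a,uva,pa);e2,d2=ray(b,uvb,pb);d1=d1[0];d2=d2[0]
    t=np.linalg.lstsq(np.c_[d1,-d2],e2-e1,rcond=None)[0]
    q1=e1+t[0]*d1;q2=e2+t[1]*d2
    return (q1+q2)/2,np.linalg.norm(q1-q2)
def proj(n,X,p=None):
    p=p or eyes.camera_params(n)
    c=R.from_rotvec(p['orientation']).inv().apply(np.atleast_2d(X)-p['eye'])
    c=c*[1,-1,-1]
    return cv2.projectPoints(c,np.zeros(3),np.zeros(3),p['intrinsics'],p['D'])[0].reshape(-1,2)
def crop(im,x0,y0,w,h,k):
    return cv2.resize(im[y0:y0+h,x0:x0+w],None,fx=k,fy=k,interpolation=cv2.INTER_CUBIC)
E
python3 - <<'E'
import cv2,numpy as np
from h import *
s=cv2.imread('pics/side0.png');t=cv2.imread('pics/top0.png')
cv2.imwrite('pics/c1.png',np.hstack([crop(s,290,240,50,75,8),crop(t,345,180,50,75,8)]))
cv2.imwrite('pics/c2.png',np.hstack([crop(s,235,95,65,110,5),crop(t,115,140,110,110,4)[:550] if 0 else cv2.resize(crop(t,115,145,112,80,4),(448,550*320//550)) if 0 else np.vstack([crop(t,115,145,112,80,4),np.zeros((230,448,3),np.uint8)])]))
for n,im in(('side',s),('top',t)):
    h=cv2.cvtColor(im,cv2.COLOR_BGR2HSV)
    m=cv2.inRange(h,(83,120,60),(97,255,255))
    k,l,st,c=cv2.connectedComponentsWithStats(m)
    print(n,'teal',[(st[i].tolist(),c[i].round(1).tolist()) for i in range(1,k) if st[i][4]>40])
    m=cv2.inRange(h,(22,150,120),(32,255,255))
    k,l,st,c=cv2.connectedComponentsWithStats(m)
    print(n,'yel',[(st[i].tolist(),c[i].round(1).tolist()) for i in range(1,k) if st[i][4]>10])
E
```

```text
side teal [([298, 247, 34, 52, 1000], [314.3, 277.6]), ([299, 298, 25, 11, 97], [310.8, 304.8])]
side yel [([270, 121, 10, 15, 37], [274.2, 129.3])]
top teal [([353, 186, 32, 40, 769], [369.6, 206.8])]
top yel [([159, 170, 33, 5, 92], [174.7, 171.7])]
```

View pics/c1.png

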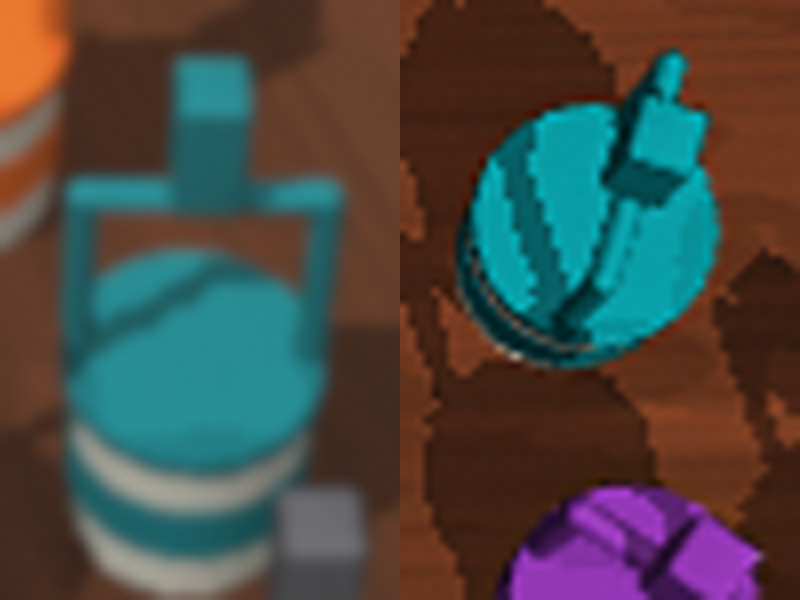

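View pics/c2.png

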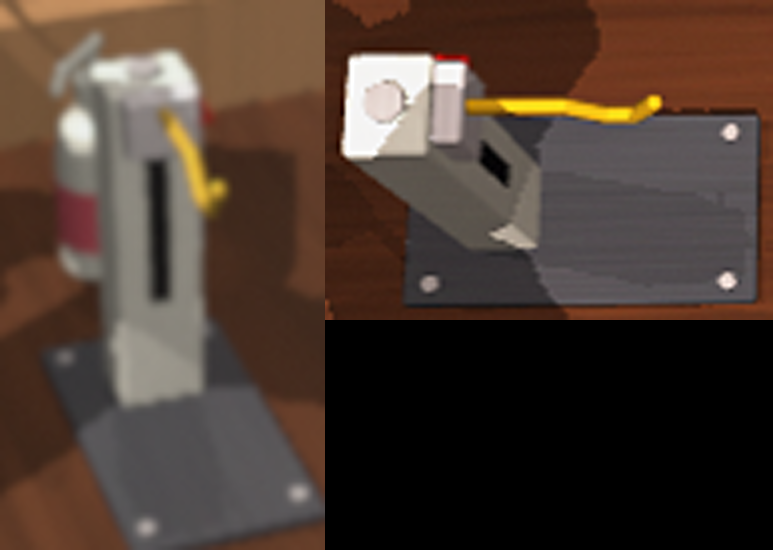

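The crops confirm the teal tub with its handle frame and square grip. The hook points to image right, and its tip is at about (278,142) in the top view crop frame. Next I'll triangulate.

```bash
python3 - <<'E'
from h import *
np.set_printoptions(precision=1,suppress=True)
f=lambda x0,y0,k,c:[x0+(c[0]+.5)/k-.5,y0+(c[1]+.5)/k-.5]
S=lambda a,b:f(290,240,8,(a,b)); T=lambda a,b:f(345,180,8,(a-400,b))
print('grip top',tri('side',S(212,85),'top',T(668,137)),onz('top',[T(668,137)],205),onz('side',[S(212,85)],205))
a,b=onz('side',[S(75,190),S(335,190)],158); print('bar side',a,b,(a+b)/2,b-a,np.degrees(np.arctan2(*(b-a)[1::-1])),np.linalg.norm(b-a))
a,b=onz('top',[T(596,290),T(674,62)],160); print('bar top',a,b,(a+b)/2,np.degrees(np.arctan2(*(b-a)[1::-1])),np.linalg.norm(b-a))
print('lid',onz('top',[T(597,230)],80),onz('side',[S(197,360)],80))
C=lambda a,b:f(235,95,5,(a,b)); D=lambda a,b:f(115,145,4,(a-325,b))
for nm,c,d in (('tip',(219,188),(657,101)),('bend',(209,207),(630,115)),('kink',(185,140),(570,107)),('rodstart',(166,115),(470,105))):
    print(nm,tri('side',C(*c),'top',D(*d)))
print('block/col top',onz('top',[D(470,105),D(432,155),D(345,155),D(347,55),D(435,57)],272))
print('foot',onz('top',[D(757,116),D(757,302),D(405,304)],12))
print('base screws',onz('top',[D(730,132),D(727,281),D(430,284)],13), onz('side',[C(298,493),C(146,527),C(65,357)],13))
E
```

```text
grip top (array([ 527.4, -236.5,  205.3]), np.float64(1.1127078562480315)) [[ 526.9 -236.5  205. ]] [[ 528.1 -236.3  205. ]]
bar side [ 492.2 -222.2  158. ] [ 565.2 -249.4  158. ] [ 528.7 -235.8  158. ] [ 73.  -27.2   0. ] -20.43433936466973 77.87338058577973
bar top [ 488.9 -219.9  160. ] [ 562.3 -250.   160. ] [ 525.6 -234.9  160. ] -22.322426787211164 79.36903712903069
lid [[ 525.4 -237.1   80. ]] [[ 529. -239.   80.]]
tip (array([589.9, 192.2, 266.2]), np.float64(1.3422696325346144))
bend (array([590.1, 212.9, 240.9]), np.float64(2.20391586467703))
kink (array([585.1, 240.5, 274.3]), np.float64(1.2730504068088315))
rodstart (array([593.2, 302.5, 258.1]), np.float64(1.4306640973803495))
block/col top [[588.  298.4 272. ]
 [558.7 318.9 272. ]
 [560.2 368.1 272. ]
 [620.3 369.8 272. ]
 [617.7 319.4 272. ]]
foot [[656.5 168.8  12. ]
 [518.6 168.9  12. ]
 [525.1 416.9  12. ]]
base screws [[644.6 188.2  13. ]
 [534.3 190.1  13. ]
 [538.8 399.6  13. ]] [[646.  191.3  13. ]
 [536.  193.5  13. ]
 [540.8 403.   13. ]]
```

```bash
cat >> h.py <<'E'
def go(P,yaw=None):
    """tool-frame shift [mm] to world P, turn about tool x [deg] to bring jaw axis (tool z) to yaw mod 180"""
    s=bot.observe(); r=R.from_rotvec(s['ee_rot']); M=r.as_matrix()
    out={'shift':r.inv().apply(np.array(P)-s['tcp_pos']).round(1),'tcp':s['tcp_pos'].round(1),'t':s['t'],'toolx':M[:,0].round(3)}
    jy=np.degrees(np.arctan2(M[1,2],M[0,2])); out['jawyaw']=jy.round(2)
    if yaw is not None:
        d=(yaw-jy+90)%180-90; out['turn']=[round(-d,2), round(-(d-180*np.sign(d)),2)]
        tgt=np.array([[0,0,-1]])
    # full rotvec making tool exactly down with the chosen yaw
        for dd in (d,d-180*np.sign(d)):
            a=np.radians(jy+dd); z=np.array([np.cos(a),np.sin(a),0]);x=np.array([0,0,-1.]);y=np.cross(z,x)
            out['rv%d'%dd]=np.degrees((r.inv()*R.from_matrix(np.c_[x,y,z])).as_rotvec()).round(2)
    out['q']=s['joint_positions'].round(3);out['F']=s['force'].round(2);out['gap']=round(s['finger_gap'],3)
    return out
E
python3 - <<'E'
from h import *
for k,v in go([527,-236.5,330],-21.3).items(): print(k,v)
s=bot.observe();print(R.from_rotvec(s['ee_rot']).as_matrix().round(3))
print(onz('top',[[374,143],[424,206],[315,205]],205).round(0))
E
```

```text
shift [-118.7 -577.3 -579.4]
tcp [264.4 538.  210.5]
t 0.15
toolx [-0.001 -0.001 -1.   ]
jawyaw 63.83
turn [np.float64(85.13), np.float64(-94.87)]
rv-85 [ 8.513e+01 -7.000e-02  6.000e-02]
rv94 [-9.487e+01 -6.000e-02 -8.000e-02]
q [ 0.999  0.359  1.511 -0.     1.273 -0.115]
F [ 0.67  0.6  -0.79]
gap 1.002
[[-0.001 -0.897  0.441]
 [-0.001  0.441  0.897]
 [-1.     0.    -0.001]]
[[ 666. -237.  205.]
 [ 500. -346.  205.]
 [ 511.  -82.  205.]]
```

Call:
{"op": "apply_moves", "data": {"motion": [[-60, 0, 0, 0, 0, 0, 0], [-118, -90, -90, 15, 0, 0, 0], [-118, -180, -180, 30, 0, 0, 0.3], [-118, -240, -240, 45, 0, 0, 0.4], [-118, -280, -280, 55, 0, 0, 0.4]]}}

```text
t: 0.78
tcp_pos: [343.4, 306.6, 318.1]
ee_rot: [-0.281, 1.552, 0.281]
force: [0.7, -0.3, 0.9]
finger_gap: 0.701
```

```bash
python3 - <<'E'
from h import *
for k,v in go([527,-236.5,330],-21.3).items(): print(k,v)
E
```

```text
shift [ -11.8 -573.   -18.6]
tcp [343.4 306.6 318.1]
t 0.775
toolx [ 0.001  0.    -1.   ]
jawyaw 20.54
turn [np.float64(41.84), np.float64(-138.16)]
rv-41 [ 4.184e+01  4.000e-02 -0.000e+00]
rv138 [-1.3816e+02  0.0000e+00  5.0000e-02]
q [ 0.579  0.063  1.632 -0.     1.445  0.22 ]
F [ 0.73 -0.34  0.94]
gap 0.701
```

Call:
{"op": "apply_moves", "data": {"motion": [[-12, -573, -19, 42, 0, 0, 0.35], [-12, -573, -19, 42, 0, 0, 0.35], [-12, -573, -19, 42, 0, 0, 0.35], [-12, -573, -19, 42, 0, 0, 0.35], [-12, -573, -19, 42, 0, 0, 0.35]]}}

```text
t: 1.4
tcp_pos: [444.7, 10.9, 324.5]
ee_rot: [0.291, 1.551, -0.291]
force: [1.2, 0.4, -0.1]
finger_gap: 0.651
```

```bash
python3 - <<'E'
from h import *
for k,v in go([527,-236.5,330],-21.3).items(): print(k,v)
E
```

```text
shift [  -5.5 -200.8  166.4]
tcp [444.7  10.9 324.5]
t 1.4
toolx [ 0.  0. -1.]
jawyaw -21.26
turn [np.float64(0.04), np.float64(-179.96)]
rv0 [ 0.04  0.02 -0.01]
rv179 [-1.7996e+02  2.0000e-02  3.0000e-02]
q [-0.131  0.034  1.648  0.     1.459  0.24 ]
F [ 1.22  0.43 -0.1 ]
gap 0.651
```

Call:
{"op": "apply_moves", "data": {"motion": [[-5.5, -201, 166, 0, 0, 0, 0.35], [-5.5, -201, 166, 0, 0, 0, 0.35], [-5.5, -201, 166, 0, 0, 0, 0.35], [-5.5, -201, 166, 0, 0, 0, 0.35], [-5.5, -201, 166, 0, 0, 0, 0.35]]}}

```text
t: 2.02
tcp_pos: [527.4, -238.1, 329.0]
ee_rot: [0.292, 1.552, -0.293]
force: [-0.1, 0.6, 0.0]
finger_gap: 0.649
```

```bash
python3 - <<'E'
from h import *
for k,v in go([527,-236.5,192],-21.3).items(): print(k,v)
p=eyes.camera_params('wrist'); im=eyes.grab_frame('wrist'); cv2.imwrite('pics/w1.png',im[:,:,::-1])
P=bot.observe()['tcp_pos']; r=R.from_rotvec(bot.observe()['ee_rot'])
print(p['eye'],proj('wrist',[[527,-236.5,205],P+r.apply([25,0,0])],p))
E
```

```text
shift [137.    1.4  -0.9]
tcp [ 527.4 -238.1  329. ]
t 2.025
toolx [-0.001 -0.001 -1.   ]
jawyaw -21.36
turn [np.float64(-0.06), np.float64(179.94)]
rv0 [-0.06 -0.03  0.04]
rv-179 [1.7994e+02 7.0000e-02 4.0000e-02]
q [-5.430e-01  2.450e-01  1.384e+00 -1.000e-03  1.513e+00 -1.700e-01]
F [-0.07  0.6   0.04]
gap 0.649
[ 556.77435706 -162.32561257  502.93178289] [[279.9277205  193.74083398]
 [280.3861502  238.77412061]]
```

View pics/w1.png

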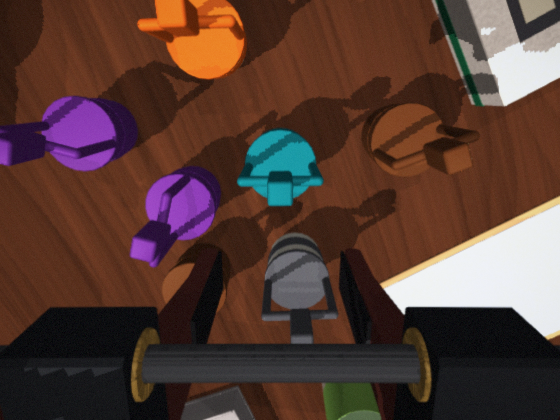

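The wrist view shows the teal grip at about (280,188) with the bar horizontal at row 184, so it is aligned with the jaws. I'll refine the offset with a crop.

```bash
python3 - <<'E'
from h import *
im=cv2.imread('pics/w1.png'); cv2.imwrite('pics/w1c.png',crop(im,230,120,100,100,6))
E
```

```text
(no output)
```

View pics/w1c.png

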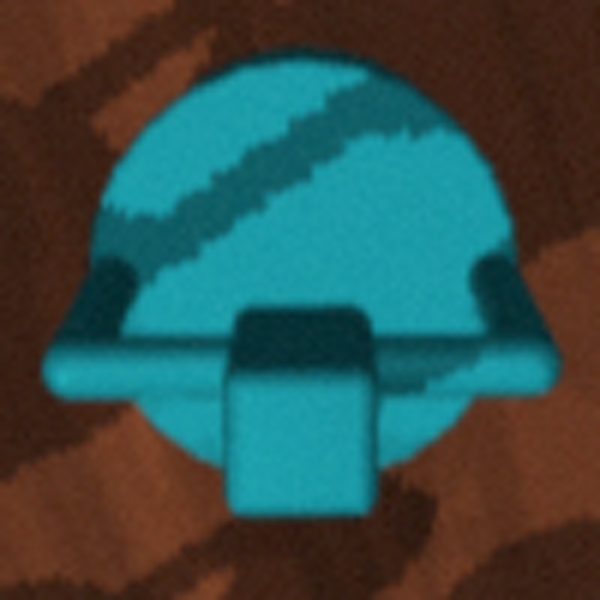

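The top-face centre is measured at (279.8,193.4) against a prediction of (279.9,193.7), so they agree. I'll descend and grip.

Call:
{"op": "apply_moves", "data": {"motion": [[50, 1.5, -1, 0, 0, 0, 0.35], [95, 1.5, -1, 0, 0, 0, 0.35], [120, 1.5, -1, 0, 0, 0, 0.35], [136, 1.5, -1, 0, 0, 0, 0.35], [136, 1.5, -1, 0, 0, 0, 0.35]]}}

```text
t: 2.7
tcp_pos: [525.8, -231.4, 193.4]
ee_rot: [0.29, 1.553, -0.288]
force: [0.8, 0.9, 0.0]
finger_gap: 0.651
```

Call:
{"op": "apply_moves", "data": {"motion": [[0, 0, 0, 0, 0, 0, 1], [0, 0, 0, 0, 0, 0, 1], [0, 0, 0, 0, 0, 0, 1], [0, 0, 0, 0, 0, 0, 1], [0, 0, 0, 0, 0, 0, 1]]}}

```text
t: 3.32
tcp_pos: [526.5, -232.8, 194.0]
ee_rot: [0.29, 1.551, -0.29]
force: [-0.7, 0.1, 0.7]
finger_gap: 0.119
```

The gap is 0.119 (10 mm), smaller than the 22 mm grip, so I'll look before doing anything else.

```bash
python3 - <<'E'
from h import *
for k,v in go([527,-236.5,193],-21.3).items(): print(k,v)
a=eyes.grab_frame('side')[:,:,::-1];b=eyes.grab_frame('wrist')[:,:,::-1];c=eyes.grab_frame('top')[:,:,::-1]
cv2.imwrite('pics/g1.png',np.hstack([crop(a,270,200,90,120,4),crop(c,330,150,100,120,4)]));cv2.imwrite('pics/g1w.png',b)
print(bot.observe()['finger_gap'])
E
```

```text
shift [ 1.  -3.3  1.8]
tcp [ 526.5 -232.8  194. ]
t 3.325
toolx [ 0. -0. -1.]
jawyaw -21.15
turn [np.float64(0.15), np.float64(-179.85)]
rv0 [0.15 0.01 0.01]
rv179 [-1.7985e+02 -1.0000e-02  1.0000e-02]
q [-0.536  0.34   1.585 -0.     1.216 -0.167]
F [-0.71  0.13  0.72]
gap 0.119
0.010594912884135452
```

View pics/g1.png

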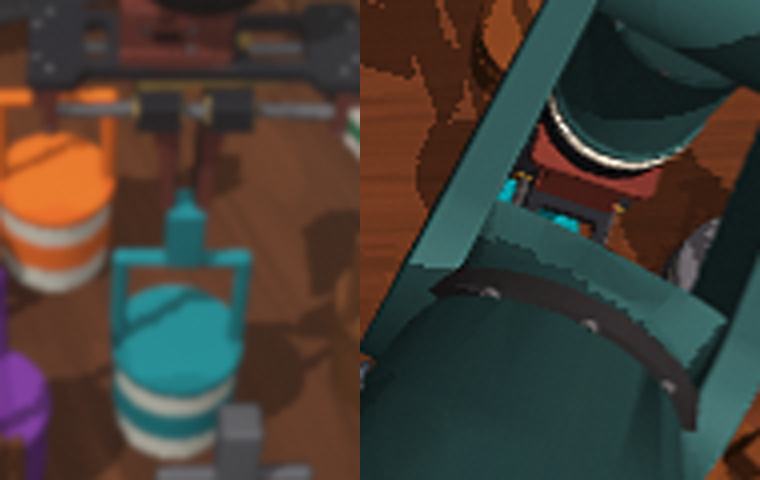

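View pics/g1w.png

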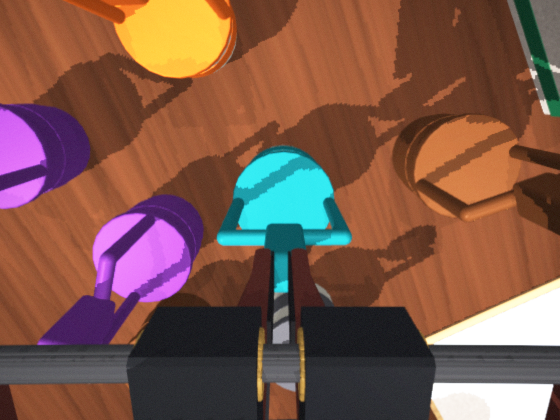

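```bash
python3 - <<'E'
from h import *
s=bot.observe();P=s['tcp_pos'];r=R.from_rotvec(s['ee_rot'])
pts=np.array([P+r.apply([25,0,0]),P+r.apply([25,10,0]),P+r.apply([25,-10,0]),P,[527,-236.5,205]])
a=eyes.grab_frame('side')[:,:,::-1];b=eyes.grab_frame('wrist')[:,:,::-1]
out=[]
for n,im,x0,y0 in(('side',a,280,210),('wrist',b,230,200)):
    c=crop(im,x0,y0,100,110,4 if 0 else 4).copy()
    for i,q in enumerate(proj(n,pts)):
        cv2.putText(c,str(i),tuple(int(v) for v in ((q-[x0,y0]+.5)*4)),0,.5,(255,255,255),1)
    out.append(c); print(n,proj(n,pts).round(1).tolist())
cv2.imwrite('pics/g2.png',np.hstack(out)); print(s['finger_gap'],s['force'])
E
```

```text
side [[314.0, 259.6], [313.8, 256.5], [314.2, 262.8], [314.6, 252.5], [315.7, 250.4]]
wrist [[281.2, 240.0], [281.2, 223.8], [281.2, 255.7], [281.3, 258.3], [285.1, 274.1]]
0.010594912884135452 [-0.14714152  0.94687976  0.20963697]
```

View pics/g2.png

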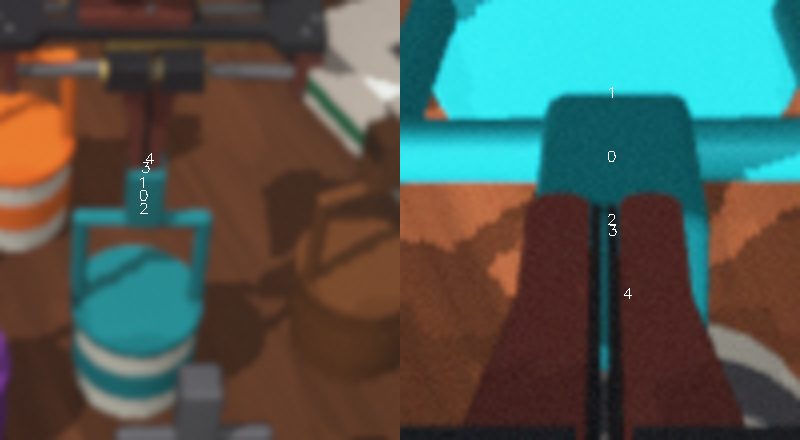

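```bash
python3 - <<'E'
from h import *
s=bot.observe();P=s['tcp_pos'];r=R.from_rotvec(s['ee_rot'])
np.set_printoptions(precision=1,suppress=True)
print(P,tri('side',[317,252],'wrist',[281.5,249]))
for n in('side','wrist'):
  for dx in (25,10,0,-10,-20): print(n,dx,proj(n,[P+r.apply([dx,y,0]) for y in(-10,0,10)]).tolist())
  u=r.apply([0,1,0]); print(n,'grip +-y face z160,205',proj(n,[np.array([527,-236.5,0])+k*11*u+[0,0,z] for k in(1,-1) for z in (160,205)]).tolist())
E
```

```text
[ 526.5 -232.8  193.9] (array([ 530.8, -230.1,  191.6]), np.float64(5.915285511417857))
side 25 [[314.2288803788984, 262.83004923687605], [314.0420973775086, 259.6181425264037], [313.85813444122647, 256.4561499998534]]
side 10 [[314.5493075770676, 258.6044819221773], [314.35790345514897, 255.39231870645182], [314.1694229889238, 252.230629478788]]
side 0 [[314.7666113624814, 255.73743172162528], [314.5720414478212, 252.52552079627415], [314.38046686160567, 249.36445684868102]]
side -10 [[314.9869335632223, 252.82939994061047], [314.78912757081827, 249.61809690670873], [314.5943907583475, 246.45801337719627]]
side -20 [[315.2103358714694, 249.87952304976704], [315.0092215144001, 246.66919874024413], [314.81125244729395, 243.5104657278594]]
side grip +-y face z160,205 [[314.47532421335086, 259.6660394003003], [315.4432582430998, 246.88131657113232], [314.8924982167009, 266.71318172751535], [315.8920958844749, 253.92750286773972]]
wrist 25 [[281.2378466614063, 255.78196367171], [281.2506909969755, 240.0550142717287], [281.2639391359893, 223.89452282386247]]
wrist 10 [[281.2787795451728, 267.2019575887611], [281.29310942319484, 250.50842303397428], [281.30792144319514, 233.32375340184416]]
wrist 0 [[281.30946952840753, 275.76111180651907], [281.32496103622304, 258.3551809904537], [281.34099928602427, 240.41310137295955]]
wrist -10 [[281.3433829376379, 285.2161295560046], [281.3602054504367, 267.0351625720198], [281.37765215604463, 248.2665500999724]]
wrist -20 [[281.3810587892096, 295.7162835384851], [281.39941793729395, 276.68919181764096], [281.4184950449551, 257.0151670285219]]
wrist grip +-y face z160,205 [[284.27991165932906, 222.50296500333755], [285.1536984249691, 253.57255214968848], [284.1668252761095, 256.10120271754954], [284.9852606285254, 293.9870428681737]]
```

Both views put the real fingertips about 11 mm behind the reported TCP, not 25 mm ahead. They closed just above the grip, and the tub hasn't moved. I'll open, correct sideways, and go lower in stages while watching the force.

Call:
{"op": "apply_moves", "data": {"motion": [[-5, -3.5, 1.5, 0, 0, 0, 0.3], [-5, -3.5, 1.5, 0, 0, 0, 0.3], [-5, -3.5, 1.5, 0, 0, 0, 0.3], [-5, -3.5, 1.5, 0, 0, 0, 0.3], [-5, -3.5, 1.5, 0, 0, 0, 0.3]]}}

```text
t: 4.2
tcp_pos: [526.6, -236.4, 198.9]
ee_rot: [0.29, 1.552, -0.29]
force: [0.3, 0.2, 1.2]
finger_gap: 0.533
```

Call:
{"op": "apply_moves", "data": {"motion": [[0, 0, 0, 0, 0, 0, 0.3], [8, 0, 0, 0, 0, 0, 0.3], [14, 0, 0, 0, 0, 0, 0.3], [18, 0, 0, 0, 0, 0, 0.3], [18, 0, 0, 0, 0, 0, 0.3]]}}

```text
t: 4.82
tcp_pos: [526.3, -236.3, 180.4]
ee_rot: [0.29, 1.552, -0.289]
force: [-0.5, -0.2, -0.5]
finger_gap: 0.697
```

```bash
python3 - <<'E'
from h import *
s=bot.observe();P=s['tcp_pos'];r=R.from_rotvec(s['ee_rot'])
for k,v in go([527,-236.5,158],-21.3).items(): print(k,v)
a=eyes.grab_frame('side')[:,:,::-1];b=eyes.grab_frame('wrist')[:,:,::-1]
cv2.imwrite('pics/g3.png',np.hstack([crop(a,280,210,100,110,4),crop(b,230,200,100,110,4)]))
E
```

```text
shift [22.4  0.1  0.7]
tcp [ 526.3 -236.3  180.4]
t 4.825
toolx [-0.001  0.    -1.   ]
jawyaw -21.14
turn [np.float64(0.16), np.float64(-179.84)]
rv0 [ 0.16 -0.06 -0.01]
rv179 [-1.7984e+02  1.0000e-02 -1.0000e-01]
q [-0.542  0.356  1.598 -0.     1.189 -0.173]
F [-0.48 -0.2  -0.53]
gap 0.697
```

View pics/g3.png

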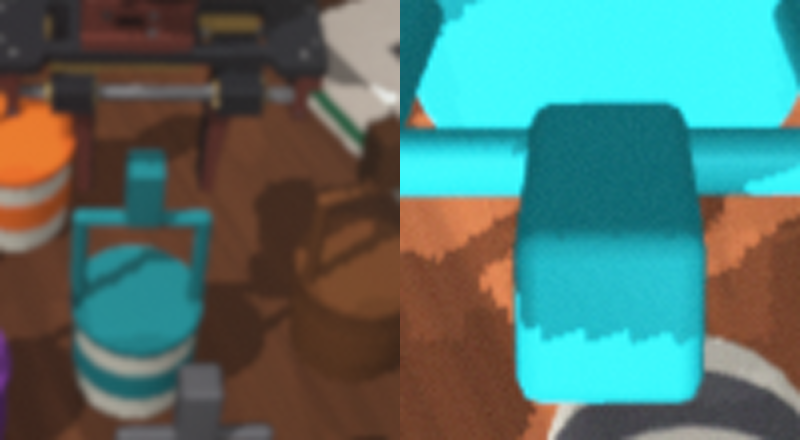

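The fingers now straddle the grip with their tips near z≈190, which fits the estimate, and there is no contact force. I'll go 22 mm lower and close.

Call:
{"op": "apply_moves", "data": {"motion": [[10, 0, 0.5, 0, 0, 0, 0.3], [18, 0, 0.5, 0, 0, 0, 0.3], [22, 0, 0.5, 0, 0, 0, 0.3], [22, 0, 0.5, 0, 0, 0, 0.6], [22, 0, 0.5, 0, 0, 0, 1]]}}

```text
t: 5.55
tcp_pos: [527.3, -236.8, 159.1]
ee_rot: [0.289, 1.551, -0.29]
force: [-0.6, 0.1, -0.2]
finger_gap: 0.513
```

Call:
{"op": "apply_moves", "data": {"motion": [[0, 0, 0, 0, 0, 0, 1], [0, 0, 0, 0, 0, 0, 1], [0, 0, 0, 0, 0, 0, 1], [0, 0, 0, 0, 0, 0, 1], [0, 0, 0, 0, 0, 0, 1]]}}

```text
t: 6.18
tcp_pos: [527.2, -236.8, 159.2]
ee_rot: [0.289, 1.551, -0.29]
force: [-0.5, 0.4, 1.9]
finger_gap: 0.251
```

```bash
python3 - <<'E'
from h import *
s=bot.observe();P=s['tcp_pos'];r=R.from_rotvec(s['ee_rot'])
for k,v in go([527,-236.5,158],-21.3).items(): print(k,v)
a=eyes.grab_frame('side')[:,:,::-1];b=eyes.grab_frame('wrist')[:,:,::-1]
cv2.imwrite('pics/g4.png',np.hstack([crop(a,280,210,100,110,4),crop(b,230,200,100,110,4)]))
E
```

```text
shift [ 1.2  0.2 -0.3]
tcp [ 527.2 -236.8  159.2]
t 6.175
toolx [ 0. -0. -1.]
jawyaw -21.15
turn [np.float64(0.15), np.float64(-179.85)]
rv0 [0.15 0.02 0.01]
rv179 [-1.7985e+02 -1.0000e-02  3.0000e-02]
q [-0.542  0.379  1.621 -0.     1.142 -0.172]
F [-0.46  0.38  1.88]
gap 0.251
```

View pics/g4.png

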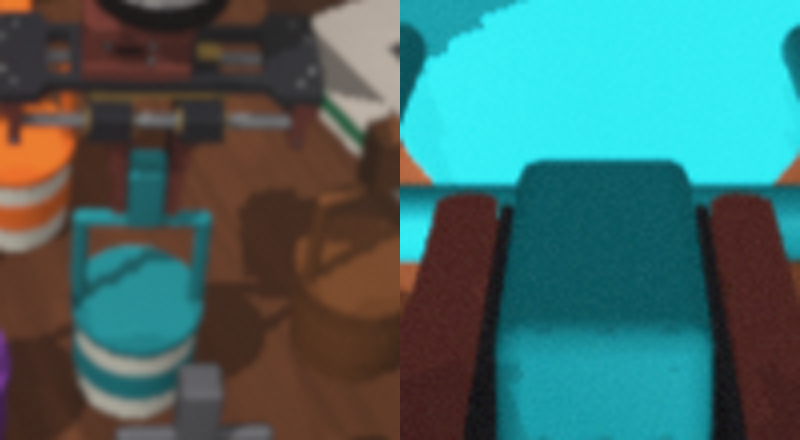

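The gap is 0.251, which is 22 mm, so the grip is held. I'll lift straight up.

Call:
{"op": "apply_moves", "data": {"motion": [[-15, 0, 0, 0, 0, 0, 1], [-50, 0, 0, 0, 0, 0, 1], [-95, 0, 0, 0, 0, 0, 1], [-140, 0, 0, 0, 0, 0, 1], [-180, 0, 0, 0, 0, 0, 1]]}}

```text
t: 6.9
tcp_pos: [526.8, -236.5, 341.0]
ee_rot: [0.289, 1.551, -0.29]
force: [0.7, -0.2, -4.3]
finger_gap: 0.254
```

Call:
{"op": "apply_moves", "data": {"motion": [[-30, 0, 0, 0, 0, 0, 1], [-50, 0, 0, 0, 0, 0, 1], [-55, 0, 0, 0, 0, 0, 1], [-55, 0, 0, 0, 0, 0, 1], [-55, 0, 0, 0, 0, 0, 1]]}}

```text
t: 7.52
tcp_pos: [526.5, -236.3, 392.6]
ee_rot: [0.29, 1.554, -0.289]
force: [-0.4, -0.1, -4.3]
finger_gap: 0.241
```

```bash
python3 - <<'E'
from h import *
for k,v in go([590,110,390],-1).items(): print(k,v)
E
```

```text
shift [  2.9 345.9 -65.7]
tcp [ 526.5 -236.3  392.6]
t 7.525
toolx [-0.002  0.001 -1.   ]
jawyaw -21.14
turn [np.float64(-20.14), np.float64(159.86)]
rv20 [-20.14  -0.14  -0.04]
rv-159 [ 1.5986e+02 -6.0000e-02  1.9000e-01]
q [-0.541  0.219  1.272 -0.     1.653 -0.172]
F [-0.41 -0.09 -4.29]
gap 0.241
```

Lifted: about 4.3 N, so roughly 0.44 kg and an expected dip of about 36 mm. Now across to the side of the hook where it opens.

Call:
{"op": "apply_moves", "data": {"motion": [[0, 25, -5, -2, 0, 0, 1], [1, 70, -13, -5, 0, 0, 1], [2, 120, -23, -9, 0, 0, 1], [2, 170, -33, -13, 0, 0, 1], [2, 220, -42, -17, 0, 0, 1]]}}

```text
t: 8.15
tcp_pos: [566.9, -14.7, 390.8]
ee_rot: [0.055, 1.572, -0.055]
force: [1.0, -0.5, -2.9]
finger_gap: 0.246
```

```bash
python3 - <<'E'
from h import *
for k,v in go([590,110,390],-1).items(): print(k,v)
E
```

```text
shift [  0.8 126.   14.3]
tcp [566.9 -14.7 390.8]
t 8.15
toolx [-0.002  0.    -1.   ]
jawyaw -4.03
turn [np.float64(-3.03), np.float64(176.97)]
rv3 [-3.03 -0.11 -0.01]
rv-176 [ 1.7697e+02 -1.0000e-02  1.7000e-01]
q [-0.148  0.203  1.297 -0.     1.643 -0.077]
F [ 0.95 -0.5  -2.93]
gap 0.246
```

Call:
{"op": "apply_moves", "data": {"motion": [[1, 45, 5, -1, 0, 0, 1], [1, 85, 10, -2, 0, 0, 1], [1, 112, 14, -3, 0, 0, 1], [1, 126, 14, -3, 0, 0, 1], [1, 126, 14, -3, 0, 0, 1]]}}

```text
t: 8.78
tcp_pos: [590.0, 108.7, 390.2]
ee_rot: [0.015, 1.572, -0.015]
force: [0.3, 0.8, -3.5]
finger_gap: 0.25
```

```bash
python3 - <<'E'
from h import *
for k,v in go([590,110,322],-1).items(): print(k,v)
for n in('side','wrist','top'):
    im=eyes.grab_frame(n)[:,:,::-1]; cv2.imwrite(f'pics/k_{n}.png',im)
    if n=='side': a=crop(im,230,60,110,150,4)
    if n=='top': c=crop(im,110,120,170,110,2.0 if 0 else 2)
cv2.imwrite('pics/k1.png',a)
E
```

```text
shift [68.2  1.4  0.1]
tcp [590.  108.7 390.2]
t 8.775
toolx [-0.001 -0.    -1.   ]
jawyaw -1.1
turn [np.float64(-0.1), np.float64(179.9)]
rv0 [-0.1  -0.08  0.03]
rv-179 [1.799e+02 4.000e-02 1.300e-01]
q [ 0.067  0.256  1.229 -0.     1.658  0.086]
F [ 0.31  0.78 -3.46]
gap 0.25
```

View pics/k1.png

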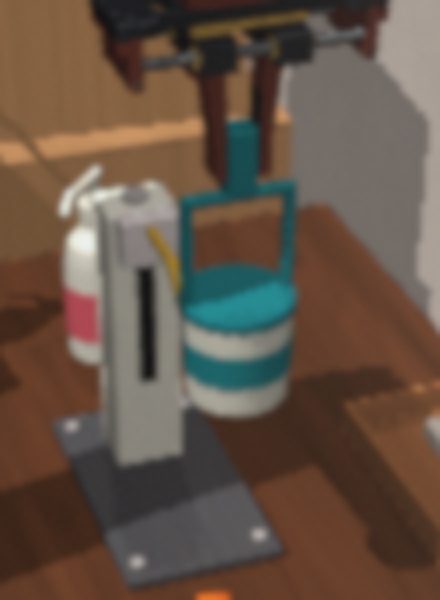

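View pics/k_wrist.png

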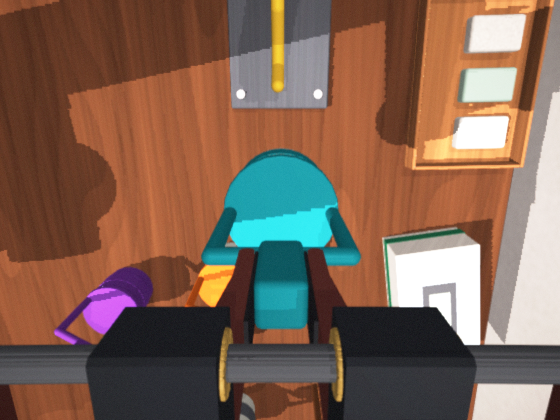

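View pics/k_top.png

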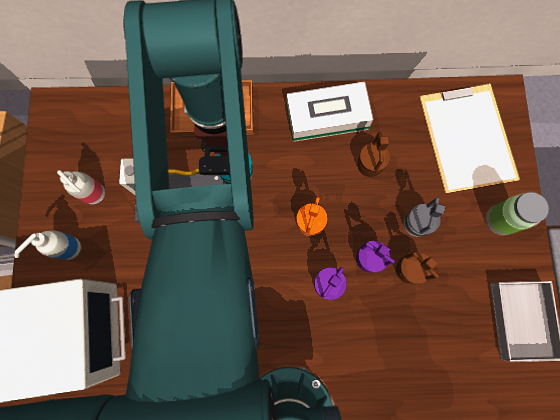

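```bash
python3 - <<'E'
from h import *
np.set_printoptions(precision=1,suppress=True)
im=cv2.imread('pics/k_wrist.png'); cv2.imwrite('pics/kw.png',crop(im,210,0,140,120,5))
h=cv2.cvtColor(im,cv2.COLOR_BGR2HSV); m=cv2.inRange(h,(20,120,90),(32,255,255)); m[150:]=0; m[:,:240]=0;m[:,320:]=0
for v in range(0,95,6):
    u=np.where(m[v])[0]
    if len(u): print(v,u.min(),u.max(),end='; ')
ys=np.where(m.any(1))[0]; print(ys.min(),ys.max())
print('tip bottom edge @262', onz('wrist',[[278.3,ys.max()+.5],[278.3,84]],262), 'screws',onz('wrist',[[240.5,94],[318,94]],13),'edge',onz('wrist',[[233,107.5],[326,107.5]],12))
E
```

```text
0 271 284; 6 271 283; 12 271 283; 18 271 283; 24 271 283; 30 271 283; 36 271 283; 42 272 283; 48 272 283; 54 272 283; 60 272 283; 66 272 283; 72 272 283; 78 272 283; 84 271 283; 90 274 281; 0 91
tip bottom edge @262 [[589.6 190.4 262. ]
 [589.7 196.  262. ]] screws [[533.7 189.6  13. ]
 [644.7 187.3  13. ]] edge [[521.7 171.2  12. ]
 [656.6 168.4  12. ]]
```

View pics/kw.png

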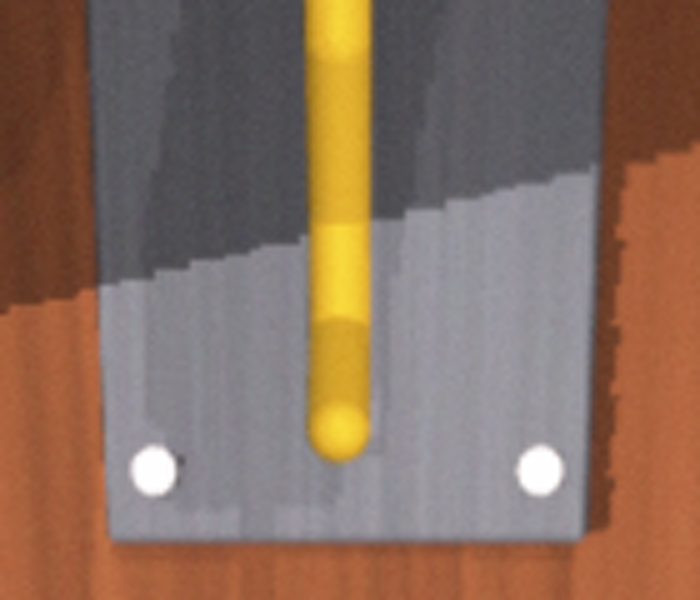

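```bash
python3 - <<'E'
from h import *
np.set_printoptions(precision=1,suppress=True)
print(onz('wrist',[[278.2,85.2]],262),onz('wrist',[[278,63.2],[278,44]],243),onz('wrist',[[277.5,12]],261))
E
```

```text
[[589.6 195.1 262. ]] [[589.7 212.4 243. ]
 [590.  226.7 243. ]] [[590.2 246.2 261. ]]
```

Call:
{"op": "apply_moves", "data": {"motion": [[25, 0, 0, 0, 0, 0, 1], [60, 0, 0, 0, 0, 0, 1], [90, 0, 0, 0, 0, 0, 1], [100, 0, 0, 0, 0, 0, 1], [100, 0, 0, 0, 0, 0, 1]]}}

```text
t: 9.55
tcp_pos: [590.3, 107.6, 290.9]
ee_rot: [0.016, 1.571, -0.017]
force: [0.2, 0.5, -2.8]
finger_gap: 0.249
```

```bash
python3 - <<'E'
from h import *
for k,v in go([589.8,220,290],-1).items(): print(k,v)
im=eyes.grab_frame('wrist')[:,:,::-1]; cv2.imwrite('pics/m1.png',im)
E
```

```text
shift [  0.9 112.3  -2.9]
tcp [590.3 107.6 290.9]
t 9.55
toolx [-0.001 -0.    -1.   ]
jawyaw -1.2
turn [np.float64(-0.2), np.float64(179.8)]
rv0 [-0.2  -0.04  0.02]
rv-179 [1.798e+02 2.000e-02 6.000e-02]
q [ 0.065  0.3    1.399 -0.     1.444  0.086]
F [ 0.17  0.5  -2.78]
gap 0.249
```

View pics/m1.png

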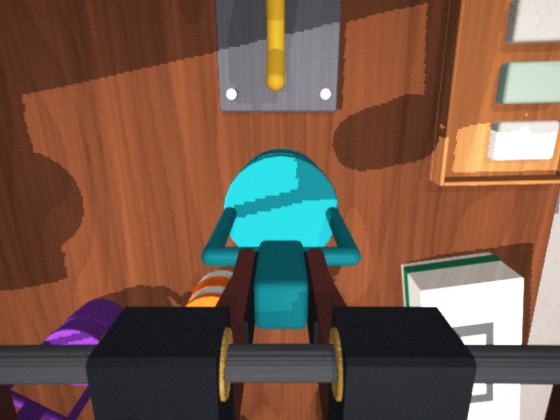

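The tub hasn't slipped in the grip (bar at row 255, as before). The hook is ahead at (276,80) and laterally in line. I'll move in over the tip.

Call:
{"op": "apply_moves", "data": {"motion": [[0, 15, 0, 0, 0, 0, 1], [0, 35, -1, 0, 0, 0, 1], [0, 55, -2, 0, 0, 0, 1], [0, 70, -2, 0, 0, 0, 1], [0, 75, -2, 0, 0, 0, 1]]}}

```text
t: 10.22
tcp_pos: [589.7, 184.9, 290.8]
ee_rot: [0.014, 1.571, -0.014]
force: [-0.9, 0.4, -4.6]
finger_gap: 0.25
```

```bash
python3 - <<'E'
from h import *
np.set_printoptions(precision=1,suppress=True)
for k,v in go([589.8,220,290],-1).items(): print(k,v)
a=eyes.grab_frame('wrist')[:,:,::-1];b=eyes.grab_frame('side')[:,:,::-1]
cv2.imwrite('pics/m2.png',np.hstack([crop(b,230,70,80,110,5),crop(a,200,150,160,220,2.5)]));cv2.imwrite('pics/m2w.png',a)
E
```

```text
shift [ 0.8 35.  -0.5]
tcp [589.7 184.9 290.8]
t 10.225
toolx [-0. -0. -1.]
jawyaw -1.04
turn [np.float64(-0.04), np.float64(179.96)]
rv0 [-0. -0.  0.]
rv-179 [180.   0.   0.]
q [ 0.2  0.3  1.4 -0.   1.5  0.2]
F [-0.9  0.5 -4.6]
gap 0.25
```

View pics/m2.png

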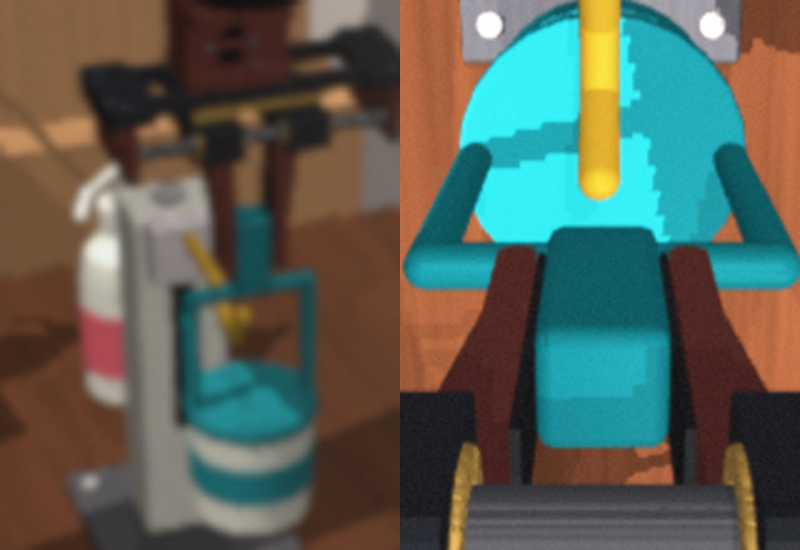

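View pics/m2w.png

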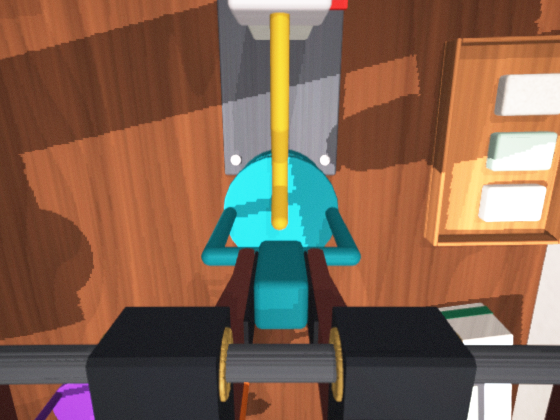

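```bash
python3 - <<'E'
from h import *
np.set_printoptions(precision=1,suppress=True)
im=cv2.imread('pics/m2w.png'); cv2.imwrite('pics/m2c.png',crop(im,250,0,60,270,3)[:800])
print('tip',onz('wrist',[[279.5,222]],262))
print('bar proj z bottom/top of bar',proj('wrist',[[589.7,y,z] for y,z in((179.9,286.8),(184.9,281.8),(184.9,291.8),(189.9,286.8))]))
for y in (212,219,224,227,246): print(y,proj('wrist',[[589.8,y,245],[589.8,y,263]]))
E
```

```text
tip [[588.8 194.  262. ]]
bar proj z bottom/top of bar [[281.5 262.5]
 [281.3 250. ]
 [281.3 257.9]
 [281.2 245.1]]
212 [[280.6 185.1]
 [280.6 192.6]]
219 [[280.4 174. ]
 [280.3 180.6]]
224 [[280.2 165.8]
 [280.2 171.8]]
227 [[280.1 160.9]
 [280.1 166.5]]
246 [[279.5 128.7]
 [279.4 131.7]]
```

View pics/m2c.png

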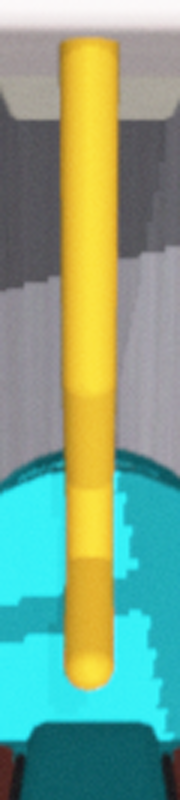

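Tip centre is at y≈194, the bend's flat runs y 212–226, and rod x≈589.5. I'll put the bar at y=220, then lower.

Call:
{"op": "apply_moves", "data": {"motion": [[0, 10, 0, 0, 0, 0, 1], [0, 20, 0, 0, 0, 0, 1], [0, 30, 0, 0, 0, 0, 1], [0, 35, 0, 0, 0, 0, 1], [0, 35, 0, 0, 0, 0, 1]]}}

```text
t: 10.95
tcp_pos: [590.5, 218.7, 290.9]
ee_rot: [0.015, 1.571, -0.015]
force: [0.0, -0.6, -4.3]
finger_gap: 0.248
```

```bash
python3 - <<'E'
from h import *
np.set_printoptions(precision=2,suppress=True)
for k,v in go([589.6,220,255],-1).items(): print(k,v)
a=eyes.grab_frame('wrist')[:,:,::-1];b=eyes.grab_frame('side')[:,:,::-1]
cv2.imwrite('pics/m3.png',np.hstack([crop(b,230,70,80,110,5),crop(a,200,150,160,220,2.5)]))
E
```

```text
shift [35.9  1.3 -1. ]
tcp [590.5 218.7 290.9]
t 10.95
toolx [-0. -0. -1.]
jawyaw -1.11
turn [np.float64(-0.11), np.float64(179.89)]
rv0 [-0.11 -0.    0.01]
rv-179 [179.89   0.02   0.01]
q [ 0.24  0.34  1.33 -0.    1.46  0.27]
F [ 0.05 -0.6  -4.34]
gap 0.248
```

View pics/m3.png

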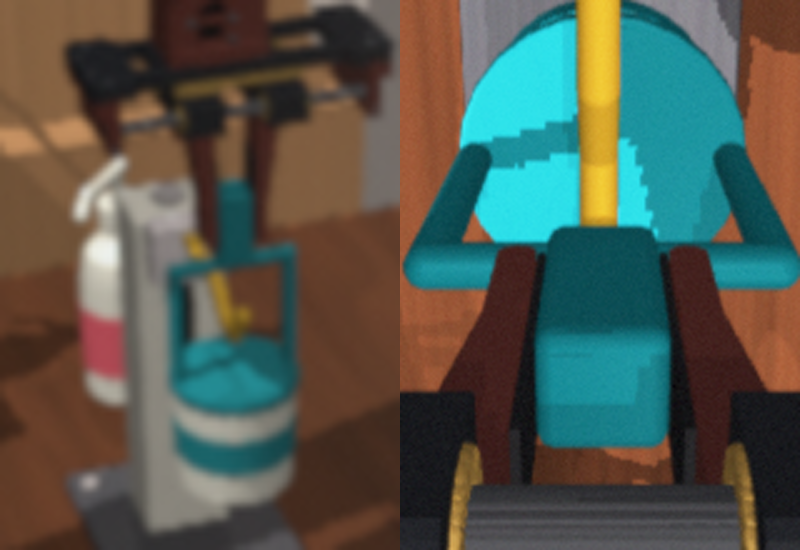

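The hook passes through the handle window, centred. Lowering slowly.

Call:
{"op": "apply_moves", "data": {"motion": [[5, 1, -0.5, 0, 0, 0, 1], [12, 1, -0.5, 0, 0, 0, 1], [20, 1, -0.5, 0, 0, 0, 1], [27, 1, -0.5, 0, 0, 0, 1], [32, 1, -0.5, 0, 0, 0, 1]]}}

```text
t: 11.68
tcp_pos: [589.9, 219.2, 258.1]
ee_rot: [0.016, 1.572, -0.016]
force: [0.7, -0.6, -3.8]
finger_gap: 0.245
```

Call:
{"op": "apply_moves", "data": {"motion": [[4, 0, 0, 0, 0, 0, 1], [8, 0, 0, 0, 0, 0, 1], [12, 0, 0, 0, 0, 0, 1], [16, 0, 0, 0, 0, 0, 1], [20, 0, 0, 0, 0, 0, 1]]}}

```text
t: 12.3
tcp_pos: [590.2, 219.3, 238.9]
ee_rot: [0.016, 1.57, -0.016]
force: [-0.5, 0.2, -2.1]
finger_gap: 0.252
```

```bash
python3 - <<'E'
from h import *
np.set_printoptions(precision=2,suppress=True)
for k,v in go([589.6,220,220],-1).items(): print(k,v)
a=eyes.grab_frame('wrist')[:,:,::-1];b=eyes.grab_frame('side')[:,:,::-1]
cv2.imwrite('pics/m4.png',np.hstack([crop(b,230,70,80,110,5),crop(a,200,150,160,220,2.5)]))
E
```

```text
shift [18.9  0.6 -0.6]
tcp [590.2 219.3 238.9]
t 12.3
toolx [ 0. -0. -1.]
jawyaw -1.14
turn [np.float64(-0.14), np.float64(179.86)]
rv0 [-0.14  0.01  0.  ]
rv-179 [179.86   0.    -0.02]
q [ 0.25  0.38  1.41 -0.    1.35  0.27]
F [-0.49  0.2  -2.07]
gap 0.252
```

View pics/m4.png

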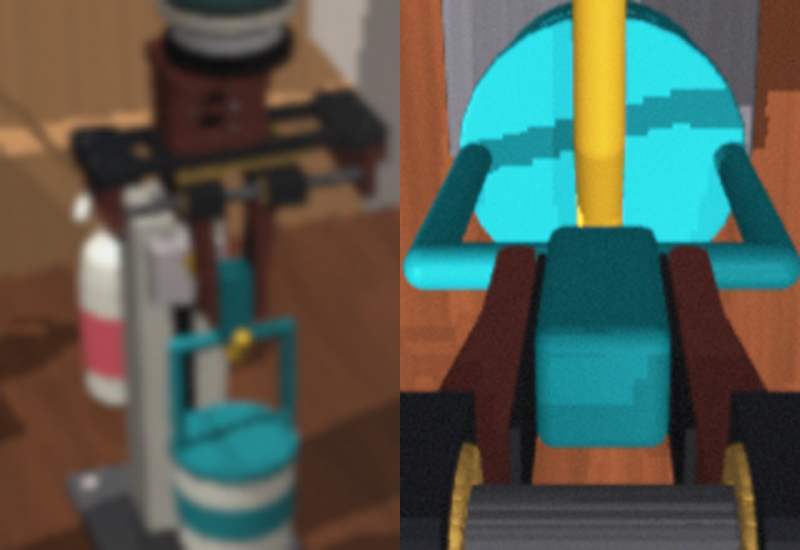

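The bar sits in the bend with the tip visible in front of it, and the hook is carrying about half the load (4.2 N down to 2.1 N). I'll lower until it carries everything.

Call:
{"op": "apply_moves", "data": {"motion": [[4, 0, 0, 0, 0, 0, 1], [8, 0, 0, 0, 0, 0, 1], [12, 0, 0, 0, 0, 0, 1], [15, 0, 0, 0, 0, 0, 1], [18, 0, 0, 0, 0, 0, 1]]}}

```text
t: 13.02
tcp_pos: [590.3, 219.4, 220.9]
ee_rot: [0.016, 1.57, -0.016]
force: [-0.3, -0.3, 0.8]
finger_gap: 0.252
```

Call:
{"op": "apply_moves", "data": {"motion": [[0, 0, 0, 0, 0, 0, 1], [0, 0, 0, 0, 0, 0, 1], [0, 0, 0, 0, 0, 0, 1], [0, 0, 0, 0, 0, 0, 1]]}}

```text
t: 13.52
tcp_pos: [590.2, 219.4, 221.0]
ee_rot: [0.016, 1.57, -0.016]
force: [-0.3, 0.0, 0.3]
finger_gap: 0.245
```

Call:
{"op": "apply_moves", "data": {"motion": [[0, 0, 0, 0, 0, 0, 1], [0, 0, 0, 0, 0, 0, 1]]}}

```text
t: 13.78
tcp_pos: [590.2, 219.4, 221.0]
ee_rot: [0.016, 1.57, -0.016]
force: [0.4, -0.4, 0.6]
finger_gap: 0.252
```

Call:
{"op": "apply_moves", "data": {"motion": [[0, 0, 0, 0, 0, 0, 1]]}}

```text
t: 13.9
tcp_pos: [590.2, 219.4, 221.0]
ee_rot: [0.016, 1.571, -0.016]
force: [1.1, 0.8, -0.1]
finger_gap: 0.25
```

Call:
{"op": "apply_moves", "data": {"motion": [[0, 0, 0, 0, 0, 0, 1]]}}

```text
t: 14.02
tcp_pos: [590.2, 219.3, 221.0]
ee_rot: [0.016, 1.571, -0.016]
force: [0.3, 0.1, -0.6]
finger_gap: 0.247
```

Mean force is about 0.2 N, so the hook carries the tub. Opening.

Call:
{"op": "apply_moves", "data": {"motion": [[0, 0, 0, 0, 0, 0, 0.65], [0, 0, 0, 0, 0, 0, 0.5], [0, 0, 0, 0, 0, 0, 0.4], [0, 0, 0, 0, 0, 0, 0.3], [0, 0, 0, 0, 0, 0, 0.3]]}}

```text
t: 14.65
tcp_pos: [590.0, 219.3, 220.9]
ee_rot: [0.016, 1.571, -0.016]
force: [0.2, -0.4, -0.9]
finger_gap: 0.695
```

```bash
python3 - <<'E'
from h import *
np.set_printoptions(precision=2,suppress=True)
for k,v in go([589.6,220,220],-1).items(): print(k,v)
a=eyes.grab_frame('wrist')[:,:,::-1];b=eyes.grab_frame('side')[:,:,::-1]
cv2.imwrite('pics/m5.png',np.hstack([crop(b,230,70,80,110,5),crop(a,200,150,160,220,2.5)]))
E
```

```text
shift [ 0.9  0.6 -0.4]
tcp [590.  219.3 220.9]
t 14.65
toolx [-0. -0. -1.]
jawyaw -1.15
turn [np.float64(-0.15), np.float64(179.85)]
rv0 [-0.15 -0.01  0.  ]
rv-179 [179.85   0.01   0.02]
q [ 0.25  0.39  1.43 -0.    1.32  0.27]
F [ 0.23 -0.38 -0.92]
gap 0.695
```

View pics/m5.png

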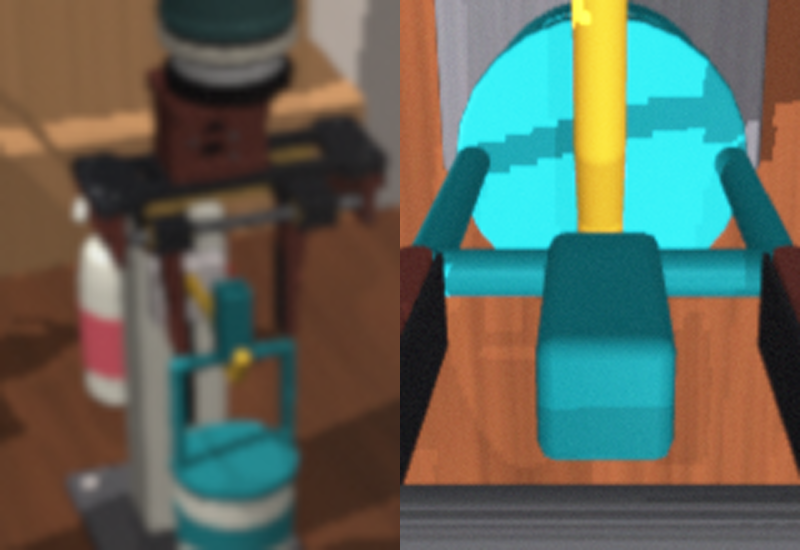

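The tub hangs on the hook and the fingers are clear of it on both sides. I'll retreat straight up.

Call:
{"op": "apply_moves", "data": {"motion": [[-10, 0, 0, 0, 0, 0, 0.3], [-30, 0, 0, 0, 0, 0, 0.3], [-60, 0, 0, 0, 0, 0, 0.3], [-95, 0, 0, 0, 0, 0, 0.3], [-130, 0, 0, 0, 0, 0, 0.3]]}}

```text
t: 15.38
tcp_pos: [590.1, 219.4, 352.8]
ee_rot: [0.016, 1.57, -0.016]
force: [-0.3, 0.3, -0.9]
finger_gap: 0.702
```

Call:
{"op": "apply_moves", "data": {"motion": [[-20, -30, 0, 0, 0, 0, 0.3], [-30, -80, 0, 0, 0, 0, 0.3], [-30, -130, 0, 0, 0, 0, 0.3], [-30, -160, 0, 0, 0, 0, 0.3], [-30, -160, 0, 0, 0, 0, 0.3]]}}

```text
t: 16.0
tcp_pos: [586.9, 57.5, 381.8]
ee_rot: [0.018, 1.57, -0.018]
force: [-0.7, -0.2, 0.4]
finger_gap: 0.699
```

Call:
{"op": "apply_moves", "data": {"motion": [[0, 0, 0, 0, 0, 0, 0.3], [0, 0, 0, 0, 0, 0, 0.3], [0, 0, 0, 0, 0, 0, 0.3], [0, 0, 0, 0, 0, 0, 0.3], [0, 0, 0, 0, 0, 0, 0.3]]}}

```text
t: 16.62
tcp_pos: [586.9, 59.7, 380.9]
ee_rot: [0.015, 1.571, -0.015]
force: [-0.7, -0.0, -0.2]
finger_gap: 0.698
```

Call:
{"op": "apply_moves", "data": {"motion": [[0, 0, 0, 0, 0, 0, 0.3], [0, 0, 0, 0, 0, 0, 0.3], [0, 0, 0, 0, 0, 0, 0.3], [0, 0, 0, 0, 0, 0, 0.3], [0, 0, 0, 0, 0, 0, 0.3]]}}

```text
t: 17.25
tcp_pos: [586.9, 59.4, 380.9]
ee_rot: [0.016, 1.571, -0.016]
force: [-0.8, 0.2, 0.4]
finger_gap: 0.702
```

```bash
python3 - <<'E'
from h import *
b=[eyes.grab_frame('side')[:,:,::-1]]
w=eyes.grab_frame('wrist')[:,:,::-1]
for i in range(4): b.append(eyes.grab_frame('side')[:,:,::-1])
for im in b:
    h=cv2.cvtColor(im,cv2.COLOR_BGR2HSV); m=cv2.inRange(h,(83,120,60),(97,255,255)); m[:,:240]=0;m[:,320:]=0;m[200:]=0
    ys,xs=np.where(m); print(xs.mean().round(2),ys.mean().round(2),len(xs))
cv2.imwrite('pics/e1.png',np.hstack([crop(b[-1],230,70,80,110,5),crop(w,180,0,200,220,2)] if 0 else [crop(b[-1],230,70,80,110,5)])); cv2.imwrite('pics/e1w.png',w)
s=bot.observe(); print(s['t'],s['tcp_pos'],s['force'])
E
```

```text
275.98 157.78 547
275.99 157.82 548
275.98 157.82 546
275.97 157.82 548
275.98 157.78 547
17.55 [586.89658993  59.38792421 380.9194758 ] [-0.00227011 -0.08044378  0.16529568]
```

View pics/e1.png

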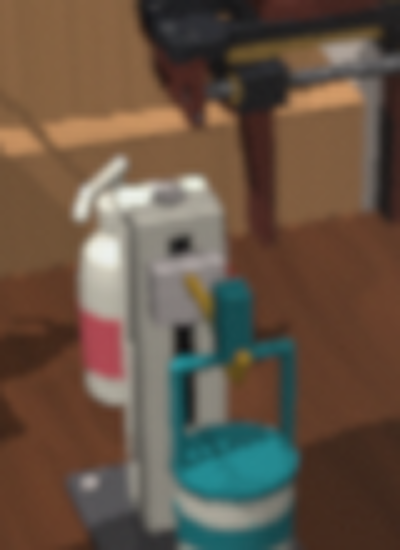

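View pics/e1w.png

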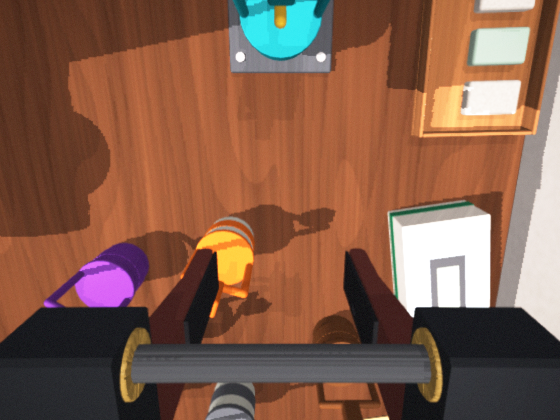

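```bash
python3 - <<'E'
from h import *
print('grip top side px, expected for dip 33:',proj('side',[[590,219,267]]).round(1), onz('side',[[276.2,126.6]],267).round(0))
from bench import hand_in
print(hand_in())
E
```

```text
grip top side px, expected for dip 33: [[275.2 127.8]] [[595. 225. 267.]]
the job is handed in; nothing more can be done
None
```

The teal tub is hanging by its handle bar in the bend of the scale's hook. The gripper has let go and moved well clear, and I handed the job in at about 17.6 s.

**How it went:** I gripped the tub by its square grip, brought the bar over the hook's tip and lowered it about 4 mm every 1/8 s. I opened the fingers only once the force on the wrist had dropped from about −4.3 N to about 0.

**Last checks:**
- **Position:** The side view shows the bar in the bend with the tip in front of it and the tub upright. Its grip was within about 8 mm of where I expected it, judged by eye from a blurred crop.
- **Dip:** I put it at about 33 mm. That comes from the height at which I released the tub; I did not read it off the pointer.
- **Settling:** The tub moved less than 0.05 pixels over five side pictures taken across 0.25 s, so it had stopped bobbing and swinging.

**What disagreed:** The fingertips appeared about 11 mm behind the reported tool point, not 25 mm ahead of it as described. My first grasp therefore closed on nothing just above the grip. The tub did not move, and I opened, went about 35 mm lower and gripped it properly.

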